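# Press an accumulator down in the sprung bleeding cradle under the work light

### The job

First swivel and tilt the work light, by the bar on its head, so that its beam points at the middle of the sprung ring of the bleeding cradle. Then lift the round steel accumulator by its neck off its rubber rest, set it ball-down and upright in the sprung ring, and press it down until the ring is all the way down on its stops. Finish while still holding it pressed down there with the gripper, the light still on the ring, and leave the jar, the bin and the wrench where they are.

Things in the scene. Friction and masses are not known exactly. Their poses are not given: they have to be found in the camera images.
- cradle_seat (a point): the bleeding cradle: a grey round base plate (160 mm diameter, fixed) with three upright guide posts (9 mm thick, tops 95 mm above the work surface, 62 mm from the centre) that carry a sprung aluminium ring. This point is fixed to the base, on the cradle's upright axis, 75 mm above the work surface: the middle of the ring's top face while the ring is up. The light must point here
- ring_top (a point): the middle of the sprung ring's top face; moves down with the ring. The ring lies level: outer diameter 96 mm, hole 66 mm, 12 mm thick, with three ears on the posts. The accumulator's ball sits in the hole with the ball's centre 31 mm above this point; z up
- cradle_ring (a joint): travel of the sprung ring downwards: 0 m up (at rest), 0.025 m all the way down on the dark sleeves round the posts, its stops. The springs push up with 8 N at the top, rising to about 20.5 N at the bottom; the accumulator's own weight does not move it, or hardly
- accumulator_ball (a point): the accumulator: a loose steel ball of 90 mm diameter with a dark seam round its middle and an upright round neck on top, 0.4 to 0.63 kg. This point is the centre of the ball; z runs up the neck. At the start the ball sits upright in the rubber rest
- accumulator_neck (a point): the accumulator's neck where it is to be gripped: a plain round stub of 28 mm diameter that stands 45 mm clear of the ball, its flat top 90 mm above the ball's centre. This point is on its axis, 67 mm above the ball's centre (half-way up the clear part)
- rest: the accumulator's rest: a black rubber ring fixed on the work surface, outer diameter 98 mm, hole 66 mm, 30 mm high. Origin at the centre of its underside. The ball starts in its hole, and is to be lifted straight out
- light_pivot (a point): the work light: a short black round lamp head (80 mm diameter, 70 mm long) in a fork on a pedestal (base 120 mm diameter, fixed). This point is where the swivel axis (upright) and the tilt axis cross, in the middle of the head, 190 mm above the work surface; it does not shift. Its axes turn with the head: x is the middle of the beam, out of the pale lens; y is the tilt axis, always level; z points from the head towards the bar handle
- light_bar (a point): the middle of the light's bar handle: a round steel bar of 12 mm diameter, parallel to the tilt axis (y of light_pivot), 78 mm from the pivot along its z, so above the head. 56 mm of the bar lie free between its two legs, and the space between the bar and the lamp body is 32 mm. It can be pinched from above, and turns easily in the fingers as the head tilts
- light_swivel (a joint): swivel of the light about the upright axis, rad, anticlockwise seen from above is positive; range -1.6 to 1.6. Stays where left (friction 0.10 N m)
- light_head (a joint): tilt of the light's head, rad: 0 beam level, positive beam downwards; range -0.6 to 1.0. Stays where left (friction 0.15 N m)
- jar_mid (a point): bystander: a closed grey jar, 64 mm diameter, 75 mm high, standing; the point is its middle. Leave alone
- bin_in (a point): bystander: a small open blue bin, 90 x 70 mm, 45 mm high; the point is the middle of its inner floor. Leave alone
- wrench_grip (a point): bystander: a steel wrench lying flat, about 180 mm long; the point is on its handle. Leave alone
Things that resemble listed ones, but are neither listed nor needed, are in the scene too. Of the things that look like the part that bears cradle_seat, take the one that is farthest to the robot's left at the start. Of the things shaped like the part that bears accumulator_ball, the bare steel one is meant.

How it is judged:
By the outcome, as a careful person would: the job done as asked, in the order asked, and still so for the second after the job is handed in, while the arm keeps its last pose, push and grip.
It also fails if it takes over 67 s, if anything falls off the work surface, if the arm or the gripper's body presses on something with over 40 N, if the wrist force passes 120 N, or if a joint passes its speed limit or range.

### The arm

A 6-joint arm with a two-finger parallel gripper is mounted at the origin on the work surface. World frame = base frame: x ahead of the robot, y to its left, z up, the work surface at z = 0. Lengths are in m, angles in rad, forces in N, time in s.
With the tool pointing down it reaches from about 0.35 to 0.875 m from the base axis. Payload 4.2 kg.
Tool frame: the origin (TCP) lies at the very end of the fingers, on their centre line; the grasp point (between the pads) lies 19 mm behind it; z points along the fingers, y is the direction in which the jaws open and shut (so a half turn about z gives the same grasp; the last joint's range is limited). The gripper opens to 85 mm and grips with 20 to 120 N. Pads are 22 mm wide; open, the fingers measure 114 mm over their backs; the gripper's body (76 mm by 85 mm) begins 54 mm behind the grasp point. The pads swing forward as they close: fully open they stand 13 mm farther back than shut.
Start: joints at [1.409, 0.385, 0.008, 0, -1.194, -0.259], TCP at [0.255, 0.57, 0.231] pointing down, gripper open.
Joint ranges: [-3.14, 3.14], [-1.21, 2.06], [-1.07, 1.41], [-3.16, 2.05], [-2.99, -0.16], [-3.1, 3.1]. Speed limits (rad/s): [2.79, 2.79, 3.14, 3.14, 3.14, 3.14].

### API

Orientations are given as a 3x3 rotation matrix whose columns are the frame's x, y, z axes.
In Python, from plant import * gives the robot as it stands.
- The arm moves only by the tool apply_moves, never from a script. Its arguments are lists of equal length, an entry for each row: "travel": the shift along the tool's x, y, z each as a share of 0.5 m, from -1 to 1, a list of three; "rot": the turn, a rotation vector about the tool's x, y, z each as a share of 1.5 rad, from -1 to 1, a list of three. In form: {"travel": [[dx, dy, dz], ...], "rot": [[wx, wy, wz], ...]}. A call has exactly 5 rows; each row shifts and turns the commanded pose from where the row before left it, along the tool's axes as they then stand; what a row does not reach is not made up. A row lasts 1/12 s, in which the tool goes at most 41.7 mm and 7.16 degrees, less where a joint would pass 70% of its speed; a pose out of reach is approached as far as the arm can. A call with a number of a shift or a turn outside -1 to 1 is refused whole. A call with a gripper value outside its range is refused whole. "claw" is the opening in per cent of the stroke, from 0 (shut) to 100 (fully open), set as the call begins (left out, the last holds). The fingers move at their own pace and stop on an object; "grip_force" is the grip in N (left out, the last holds). Time passes only in rows, so rows that do not move let the fingers close, or fill a call up. It gives the time, the measured TCP pose, the force and the opening at its end, in the units of the state.
- get_obs(): the state, without advancing time (a new reading comes with each control period).
- snapshot(name): name is "side" or "top"; returns the picture (400x640x3 uint8, blue, green, red); there is no depth.
- get_calibration(name): a dict with "intrinsics" (3x3 intrinsics, pixels), "R" (3x3) and "t" (3): a world point X has camera coordinates R X + t. Camera axes: x right, y down, z forward; pixel columns grow to the right and rows downward; lengths in m; the calibration is good to about 2 mm. A picture is of the moment at which its call begins. get_calibration takes no time and is no camera call.
- job_done(): hands the job in, once; it reports no verdict.
The state is a dict: "time_s": time; "joints": joint angles; "qvel": joint speeds; "effort": joint torques, N m; "tool_pos": TCP position; "tool_rot": TCP orientation; "wrist_force": force on the tool from outside, world axes, zero at the start; "wrist_torque": the same for the moment, N m; "opening": finger opening in m.
Only numpy, scipy, OpenCV 4.12 (cv2) and the standard library are available. Lean on these libraries where they do the work, as an engineer would, in place of code of your own. Each camera call takes 0.05 s, during which the arm holds its last target.

## Working session

There is one attempt and no reset: what is moved stays moved. The work goes in short steps, Python scripts to look and compute and a tool call to move; the robot and the scene stay as the last step left them, time stands still between calls to the robot, and variables do not carry over. Pictures are saved under pics/ and viewed, and the job is handed in when it is done.

Besides the shell and the picture viewer there is one more tool, called after "Request:" as a command line: name --argument value ..., lists and objects as JSON in quotes. apply_moves: Moves the arm, as the interface text tells. Its arguments: {"type":"object","properties":{"travel":{"type":"array"},"rot":{"type":"array"},"claw":{"type":"number"},"grip_force":{"type":"number"}},"required":["travel","rot"]}

```bash
mkdir -p pics; ls
python3 - <<'E'
from plant import *
import cv2
for n in("side","top"):
    cv2.imwrite(f"pics/{n}0.png",snapshot(n)); c=get_calibration(n); print(n,c)
o=get_obs(); print(o)
E
```

```text
pics
side {'intrinsics': array([[484.03945514,   0.        , 317.73839729],
       [  0.        , 484.03945514, 205.43065407],
       [  0.        ,   0.        ,   1.        ]]), 'R': array([[ 0.96525395, -0.26122709,  0.00672429],
       [-0.1301619 , -0.50295285, -0.85445673],
       [ 0.22658924,  0.82389249, -0.51947904]]), 't': array([-0.56904006,  0.1584197 ,  1.52657704])}
top {'intrinsics': array([[387.00648515,   0.        , 314.25410088],
       [  0.        , 387.00648515, 200.66162854],
       [  0.        ,   0.        ,   1.        ]]), 'R': array([[ 1.06828396e-02, -9.99942886e-01, -3.19189863e-04],
       [-9.83103023e-01, -1.04445950e-02, -1.82754907e-01],
       [ 1.82741136e-01,  2.26613789e-03, -9.83158452e-01]]), 't': array([-0.08613959,  0.57981095,  1.01408999])}
{'time_s': 0.1, 'joints': array([ 1.40862587e+00,  3.85496484e-01,  6.72999267e-03, -4.26570013e-04,
       -1.19398057e+00, -2.58592417e-01]), 'qvel': array([-0.00033702, -0.00211843,  0.0034997 ,  0.00184459,  0.00073651,
        0.00106666]), 'effort': array([-5.10229856e-04, -3.93318486e+01,  1.88928795e+01,  4.19799238e+00,
       -2.57866741e-03,  8.72407213e-06]), 'tool_pos': array([0.25506223, 0.57000725, 0.23030934]), 'tool_rot': array([[ 9.12713365e-01, -4.08599822e-01, -7.06399069e-04],
       [-4.08600416e-01, -9.12711475e-01, -1.86106274e-03],
       [ 1.15691369e-04,  1.98725179e-03, -9.99998019e-01]]), 'wrist_force': array([ 1.14148436, -0.62597813, -0.11438649]), 'wrist_torque': array([-0.01990133,  0.00547098, -0.01633732]), 'opening': 0.08535504754156056}
```

View pics/side0.png

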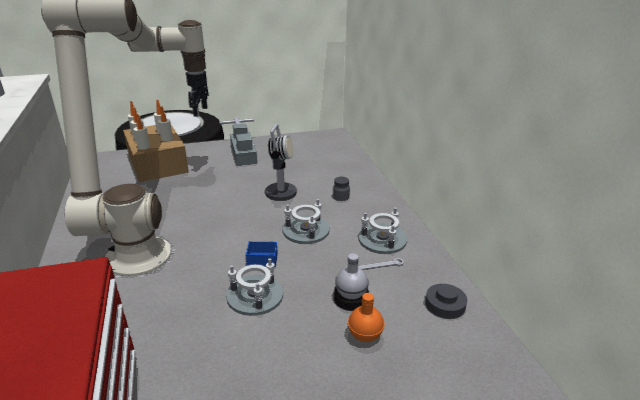

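View pics/top0.png

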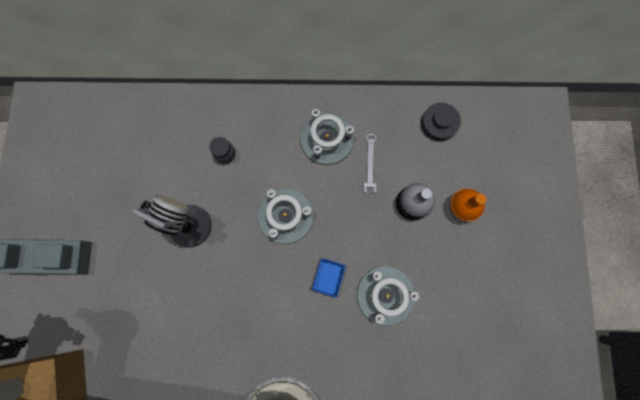

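```bash
cat > h.py <<'E'
import numpy as np, cv2
from plant import *
C={n:get_calibration(n) for n in("side","top")}
def proj(n,X):
    c=C[n]; p=c["intrinsics"]@(c["R"]@np.asarray(X,float)+c["t"]); return p[:2]/p[2]
def onz(n,uv,z):
    c=C[n]; d=c["R"].T@np.linalg.inv(c["intrinsics"])@np.array([*uv,1.]); o=-c["R"].T@c["t"]
    return o+d*(z-o[2])/d[2]
def tri(us,ut):
    P=[C[n]["intrinsics"]@np.c_[C[n]["R"],C[n]["t"]] for n in("side","top")]
    X=cv2.triangulatePoints(P[0],P[1],np.array(us,float).reshape(2,1),np.array(ut,float).reshape(2,1)); return (X[:3]/X[3]).ravel()
def crop(src,u,v,w,h,s,out):
    im=cv2.imread(src) if isinstance(src,str) else src
    c=im[v:v+h,u:u+w]; c=cv2.resize(c,None,fx=s,fy=s,interpolation=cv2.INTER_CUBIC); cv2.imwrite(out,c)
E
python3 - <<'E'
from h import *
crop("pics/top0.png",125,180,200,75,4,"pics/t1.png")
crop("pics/side0.png",225,110,130,140,4,"pics/s1.png")
crop("pics/top0.png",380,160,130,80,5,"pics/t2.png")
crop("pics/side0.png",310,240,130,110,5,"pics/s2.png")
E
```

```text
(no output)
```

View pics/t1.png

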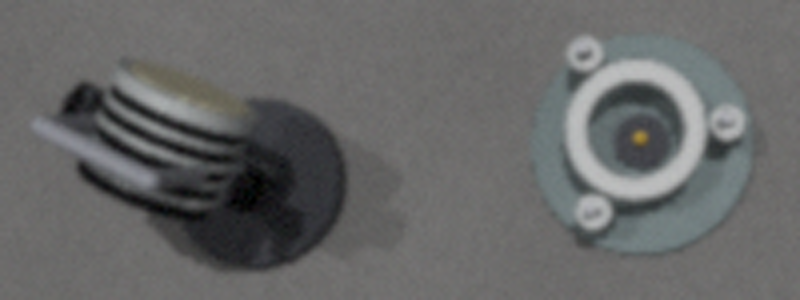

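View pics/s1.png

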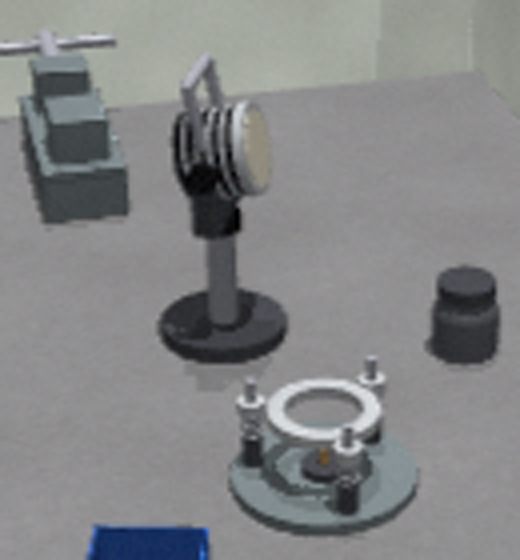

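View pics/t2.png

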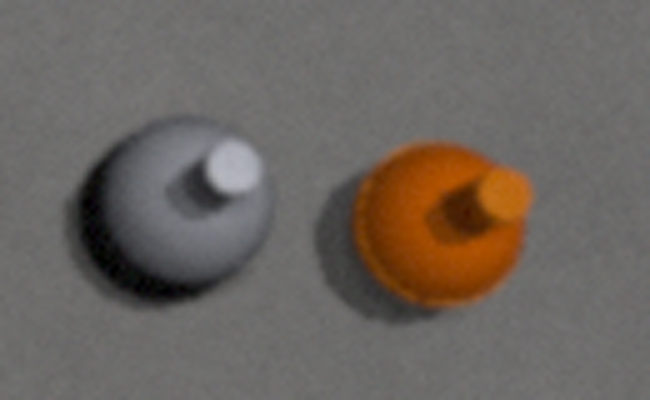

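View pics/s2.png

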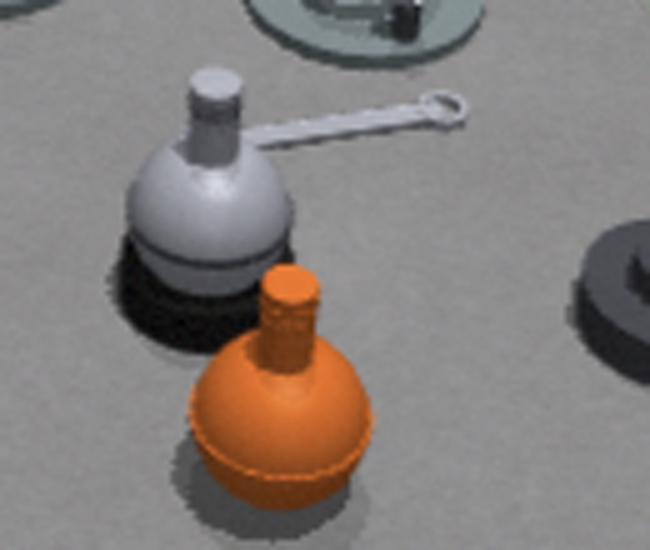

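Run:
```python
from h import *
np.set_printoptions(precision=4,suppress=True)
T=lambda a,b:np.array([125+a/4,180+b/4]); S=lambda a,b:np.array([225+a/4,110+b/4])
print("ring tri",tri(S(323,408),T(635,130)), onz("top",T(635,130),.075),onz("side",S(323,408),.075))
print("cbase",onz("top",T(643,145),.008))
print("lbase",onz("top",T(262,183),.015),onz("side",S(223,322),.015))
a=tri(S(185,90),T(38,126));b=tri(S(208,60),T(38,126));print("bar ends",a,b,tri(S(185,90),T(155,183)),tri(S(208,60),T(155,183)))
t2=lambda a,b:np.array([380+a/5,160+b/5]); s2=lambda a,b:np.array([310+a/5,240+b/5])
print("neck top",tri(s2(217,80),t2(233,166)))
# ball silhouettes
print("ball",tri(s2(210,213),t2(188,200)))
z0=.03+np.sqrt(.045**2-.033**2);print("ball z est",z0)
print(onz("top",t2(233,166),z0+.09),onz("side",s2(217,80),z0+.09),onz("top",t2(188,200),z0),onz("side",s2(210,213),z0))
```

```text
ring tri [0.5461 0.0012 0.0756] [0.5435 0.0016 0.075 ] [0.5482 0.0022 0.075 ]
cbase [0.543  0.0011 0.008 ]
lbase [0.512 0.269 0.015] [0.5154 0.2701 0.015 ]
bar ends [0.5064 0.3294 0.2317] [0.5164 0.3128 0.2652] [0.4839 0.2457 0.2667] [0.494  0.2322 0.2981]
neck top [ 0.5868 -0.3622  0.152 ]
ball [ 0.5865 -0.3634  0.0617]
ball z est 0.06059411708155671
[ 0.5847 -0.3621  0.1506] [ 0.5891 -0.3602  0.1506] [ 0.5842 -0.3631  0.0606] [ 0.5887 -0.362   0.0606]
```

Look-alikes: cradles at top px (285,214), (327,135) and (387,296). The farthest left (+y) is (285,214). Accumulator shapes at top px: steel (413,202), orange (467,205), so I take the steel one. The crops confirm both choices. First move: raise the arm, then go above the light bar.

Request:
apply_moves --travel '[[0, 0, -0.06], [0, 0, -0.06], [0.05, 0.025, -0.04], [0.07, 0.033, -0.02], [0.07, 0.033, -0.02]]' --rot '[[0, 0, 0], [0, 0, 0], [0, 0, 0], [0, 0, 0], [0, 0, 0]]' --claw 50 --grip_force 30

```text
time_s: 0.52
tool_pos: [0.3234, 0.4898, 0.332]
tool_rot: [[0.914, -0.406, 0.0], [-0.406, -0.914, 0.001], [-0.0, -0.001, -1.0]]
wrist_force: [1.3, -0.2, -0.2]
opening: 0.0426
```

Request:
apply_moves --travel '[[0.07, 0.034, 0], [0.07, 0.034, 0], [0.07, 0.034, 0], [0.07, 0.034, 0], [0.07, 0.034, 0]]' --rot '[[0, 0, 0], [0, 0, 0], [0, 0, 0], [0, 0, 0], [0, 0, 0]]'

```text
time_s: 0.93
tool_pos: [0.449, 0.3393, 0.331]
tool_rot: [[0.913, -0.408, -0.001], [-0.408, -0.913, -0.0], [-0.0, 0.001, -1.0]]
wrist_force: [0.1, 0.5, -0.8]
opening: 0.0427
```

Request:
apply_moves --travel '[[0, 0, 0], [0, 0, 0], [0, 0, 0], [0, 0, 0], [0, 0, 0]]' --rot '[[0, 0, 0.08], [0, 0, 0.08], [0, 0, 0.08], [0, 0, 0.08], [0, 0, 0.08]]'

```text
time_s: 1.35
tool_pos: [0.4483, 0.3407, 0.3307]
tool_rot: [[0.517, -0.856, -0.001], [-0.856, -0.517, -0.001], [0.0, 0.001, -1.0]]
wrist_force: [-0.0, -1.1, -0.5]
opening: 0.0428
```

Request:
apply_moves --travel '[[0, 0, 0], [0, 0, 0], [0, 0, 0], [0, 0, 0], [0, 0, 0]]' --rot '[[0, 0, 0.08], [0, 0, 0.08], [0, 0, 0.08], [0, 0, 0.08], [0, 0, 0.08]]'

```text
time_s: 1.77
tool_pos: [0.4482, 0.3409, 0.3307]
tool_rot: [[-0.056, -0.998, -0.001], [-0.998, 0.056, -0.001], [0.001, 0.001, -1.0]]
wrist_force: [0.1, -0.4, -0.4]
opening: 0.0428
```

Request:
apply_moves --travel '[[0, 0, 0], [0, 0, 0], [0, 0, 0], [0, 0, 0], [0, 0, 0]]' --rot '[[0, 0, 0.08], [0, 0, 0.08], [0, 0, 0.08], [0, 0, 0.03], [0, 0, 0]]'

```text
time_s: 2.18
tool_pos: [0.4482, 0.3409, 0.3307]
tool_rot: [[-0.44, -0.898, -0.001], [-0.898, 0.44, -0.001], [0.001, 0.0, -1.0]]
wrist_force: [0.8, -0.6, 0.4]
opening: 0.0427
```

Request:
apply_moves --travel '[[0.016, -0.037, 0], [0.016, -0.037, 0], [0.016, -0.037, 0], [0.016, -0.037, 0.02], [0, 0, 0.03]]' --rot '[[0, 0, 0], [0, 0, 0], [0, 0, 0], [0, 0, 0], [0, 0, 0]]'

```text
time_s: 2.6
tool_pos: [0.5029, 0.2781, 0.3072]
tool_rot: [[-0.44, -0.898, 0.003], [-0.898, 0.441, 0.001], [-0.002, -0.002, -1.0]]
wrist_force: [-0.4, 1.0, -0.3]
opening: 0.0424
```

Run:
```python
from h import *
a=snapshot("side");b=snapshot("top")
crop(b,110,170,130,90,6,"pics/t3.png");crop(a,225,60,130,140,4,"pics/s3.png")
p=get_obs()["tool_pos"];print(p,(proj("side",p)-[225,60])*4,(proj("top",p)-[110,170])*6)
```

```text
[0.49998856 0.27841476 0.30339956] [193.2317101  235.66286954] [192.72553794 269.96111287]
```

View pics/t3.png

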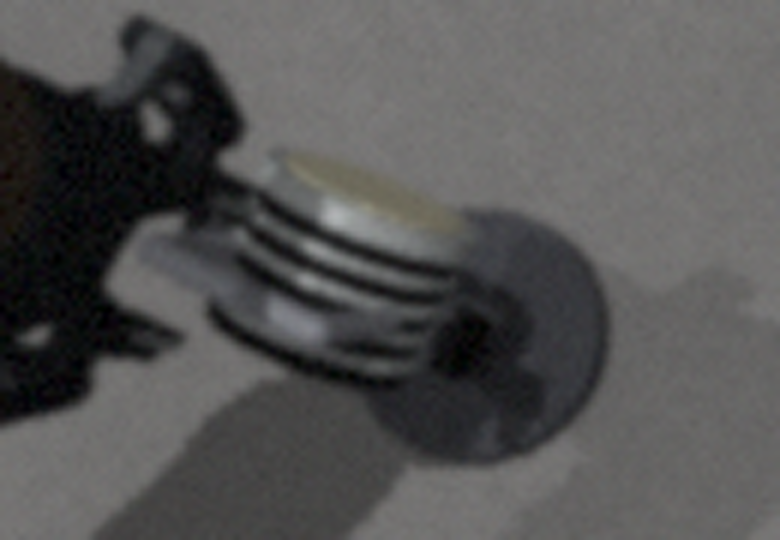

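View pics/s3.png

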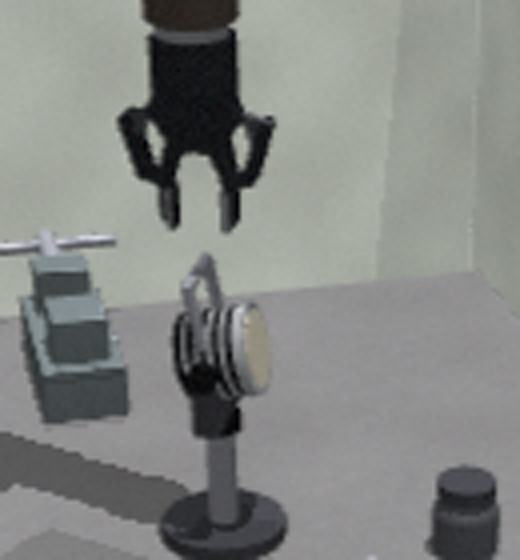

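The bar (side crop (196,274)) lies centred between the open fingertips at (170,225) and (228,225). I'll descend and close.

Request:
apply_moves --travel '[[0, 0, 0.03], [0, 0, 0.03], [0, 0, 0.03], [0, 0, 0.018], [0, 0, 0]]' --rot '[[0, 0, 0], [0, 0, 0], [0, 0, 0], [0, 0, 0], [0, 0, 0]]'

```text
time_s: 3.12
tool_pos: [0.4998, 0.2796, 0.2505]
tool_rot: [[-0.438, -0.899, -0.003], [-0.899, 0.438, -0.003], [0.004, 0.002, -1.0]]
wrist_force: [-0.2, -0.1, 0.1]
opening: 0.0426
```

Request:
apply_moves --travel '[[0, 0, 0], [0, 0, 0], [0, 0, 0], [0, 0, 0], [0, 0, 0]]' --rot '[[0, 0, 0], [0, 0, 0], [0, 0, 0], [0, 0, 0], [0, 0, 0]]' --claw 0 --grip_force 30

```text
time_s: 3.53
tool_pos: [0.5011, 0.2804, 0.2537]
tool_rot: [[-0.439, -0.899, 0.002], [-0.899, 0.439, 0.002], [-0.002, -0.001, -1.0]]
wrist_force: [-2.7, 1.6, 3.8]
opening: 0.011
```

Request:
apply_moves --travel '[[0, 0, 0], [0, 0, 0], [0, 0, 0], [0, 0, 0], [0, 0, 0]]' --rot '[[0, 0, 0], [0, 0, 0], [0, 0, 0], [0, 0, 0], [0, 0, 0]]'

```text
time_s: 3.95
tool_pos: [0.5012, 0.2804, 0.2537]
tool_rot: [[-0.439, -0.899, 0.002], [-0.899, 0.439, 0.002], [-0.002, -0.001, -1.0]]
wrist_force: [-2.8, 2.2, 5.9]
opening: 0.0107
```

Run:
```python
from h import *
a=snapshot("side");b=snapshot("top")
crop(b,110,170,130,90,6,"pics/t4.png");crop(a,225,60,130,140,4,"pics/s4.png")
o=get_obs();print(o["tool_pos"],o["joints"],o["wrist_force"],o["opening"])
```

```text
[0.50114758 0.28038287 0.25370702] [ 7.92191673e-01  2.82056685e-01 -8.60929633e-02  1.97728573e-04
 -1.20004645e+00 -1.24665720e+00] [-1.789178    2.24302559  5.16319775] 0.010611262370137528
```

View pics/s4.png

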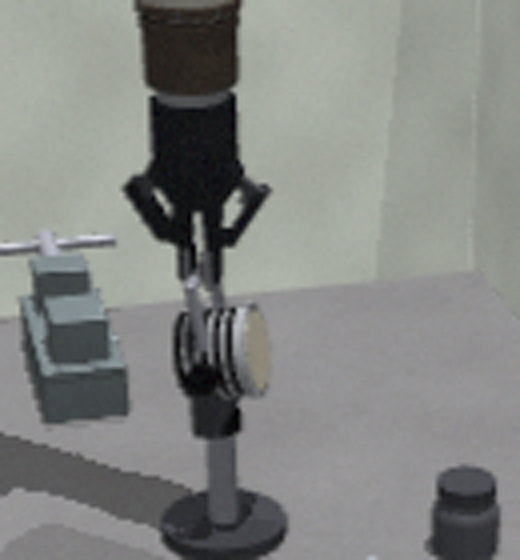

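Request:
apply_moves --travel '[[0, -0.008, -0.002], [0, -0.008, -0.002], [0, -0.008, -0.001], [0, -0.008, -0.001], [0, 0, 0]]' --rot '[[0, 0, 0], [0, 0, 0], [0, 0, 0], [0, 0, 0], [0, 0, 0]]'

```text
time_s: 4.47
tool_pos: [0.5155, 0.2735, 0.2558]
tool_rot: [[-0.439, -0.898, 0.001], [-0.898, 0.439, 0.002], [-0.002, 0.0, -1.0]]
wrist_force: [-3.3, 3.0, 3.5]
opening: 0.0106
```

Request:
apply_moves --travel '[[0, 0, 0], [0, 0, 0], [0, 0, 0], [0, 0, 0], [0, 0, 0]]' --rot '[[0, 0, 0.04], [0, 0, 0.05], [0, 0, 0.05], [0, 0, 0.05], [0, 0, 0.05]]'

```text
time_s: 4.88
tool_pos: [0.515, 0.2726, 0.2558]
tool_rot: [[-0.73, -0.683, 0.0], [-0.683, 0.73, -0.0], [0.0, -0.0, -1.0]]
wrist_force: [-3.0, 0.8, 3.5]
opening: 0.0108
```

Run:
```python
from h import *
a=snapshot("side");b=snapshot("top")
crop(b,110,170,130,90,6,"pics/t5.png");crop(a,225,60,130,140,4,"pics/s5.png")
o=get_obs();print(o["tool_pos"],o["joints"],o["wrist_force"],o["opening"])
```

```text
[0.51502233 0.27255264 0.25575632] [ 7.64677159e-01  2.96683384e-01 -6.03184002e-02  2.74148216e-04
 -1.21391695e+00 -1.57980881e+00] [-2.66089859  0.73706606  4.27413655] 0.010584669756971846
```

View pics/s5.png

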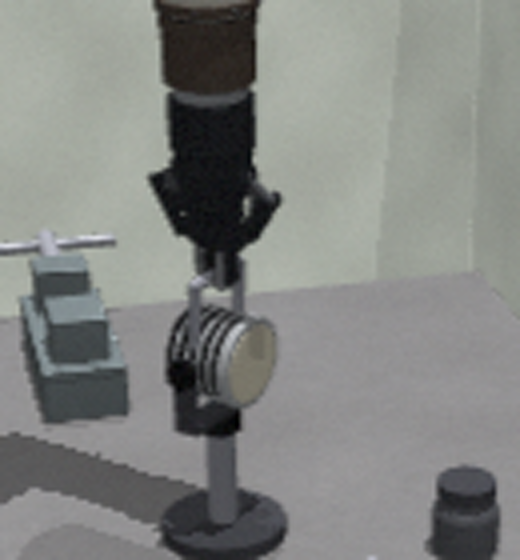

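View pics/t5.png

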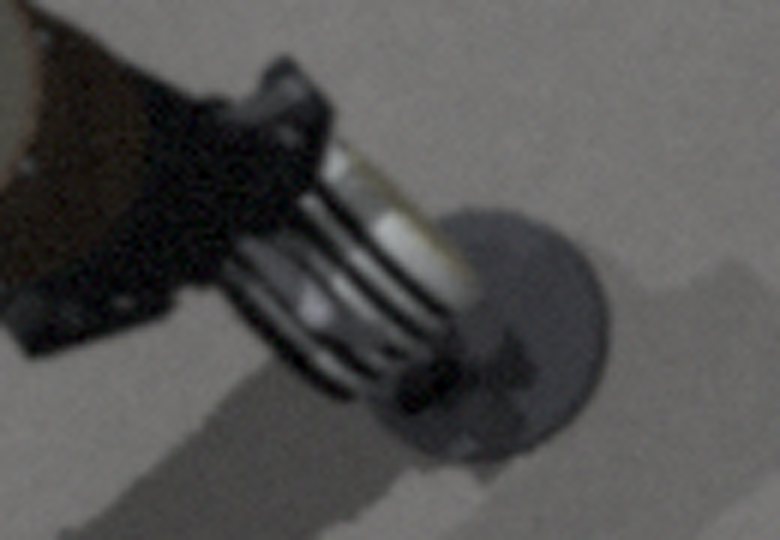

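Request:
apply_moves --travel '[[0, 0, 0], [0, 0, 0], [0, 0, 0], [0, 0, 0], [0, 0, 0]]' --rot '[[0, 0, 0.05], [0, 0, 0.05], [0, 0, 0.05], [0, 0, 0.05], [0, 0, 0.05]]'

```text
time_s: 5.4
tool_pos: [0.5143, 0.2719, 0.2557]
tool_rot: [[-0.929, -0.37, -0.002], [-0.37, 0.929, -0.002], [0.002, -0.001, -1.0]]
wrist_force: [-5.0, -1.0, 5.5]
opening: 0.0107
```

Request:
apply_moves --travel '[[0, 0, 0], [0, 0, 0], [0, 0, 0], [0, 0, 0], [0, 0, 0]]' --rot '[[0, 0, 0.05], [0, 0, 0.05], [0, 0, 0.05], [0, 0, 0.022], [0, 0, 0]]'

```text
time_s: 5.82
tool_pos: [0.5136, 0.2715, 0.2558]
tool_rot: [[-0.992, -0.123, -0.003], [-0.123, 0.992, -0.002], [0.003, -0.002, -1.0]]
wrist_force: [-6.9, -0.7, 6.3]
opening: 0.0108
```

Request:
apply_moves --travel '[[0, -0.014, 0.001], [0, -0.014, 0.002], [0, -0.014, 0.003], [0, -0.014, 0.004], [0, -0.01, 0.003]]' --rot '[[0, 0, 0], [0, 0, 0], [0, 0, 0], [0, 0, 0], [0, 0, 0]]'

```text
time_s: 6.23
tool_pos: [0.5184, 0.2404, 0.2488]
tool_rot: [[-0.992, -0.125, -0.001], [-0.125, 0.992, 0.002], [0.001, 0.002, -1.0]]
wrist_force: [-5.4, 3.2, 3.8]
opening: 0.0104
```

Run:
```python
from h import *
a=snapshot("side");b=snapshot("top")
crop(b,110,170,130,90,6,"pics/t6.png");crop(a,225,60,130,140,4,"pics/s6.png")
o=get_obs();print(o["tool_pos"],o["tool_rot"],o["joints"],o["wrist_force"],o["opening"])
```

```text
[0.51843501 0.23960389 0.24845694] [[-9.92300911e-01 -1.23839833e-01 -1.61146911e-03]
 [-1.23839867e-01  9.92302213e-01 -7.89375286e-05]
 [ 1.60883998e-03  1.21234340e-04 -9.99998698e-01]] [ 7.15968174e-01  2.82164244e-01 -9.88337726e-02 -1.07468552e-03
 -1.19106611e+00 -2.16220684e+00] [-4.30766674  0.70846613  1.91378867] 0.010400633685204552
```

View pics/s6.png

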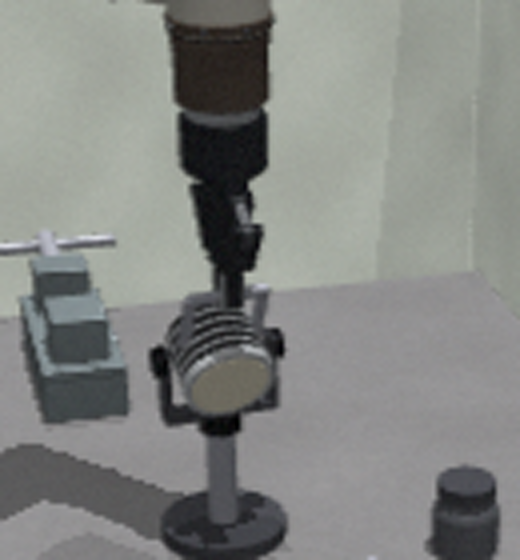

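View pics/t6.png

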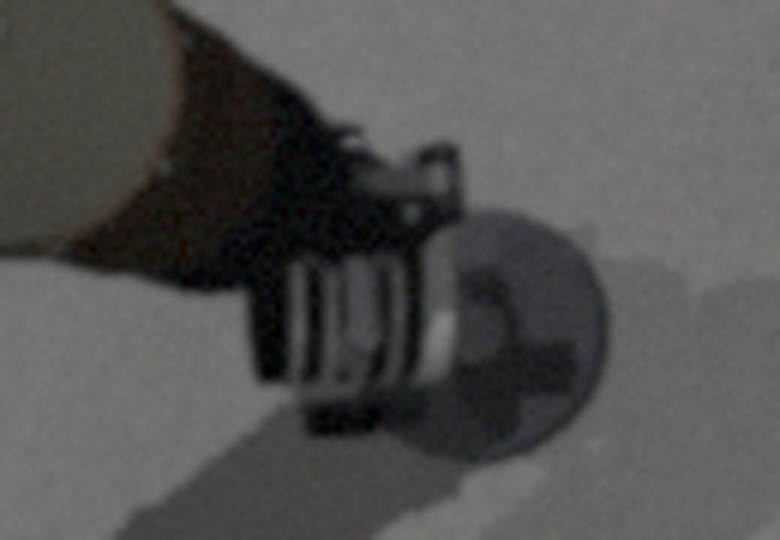

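Request:
apply_moves --travel '[[0, 0, 0], [0, 0, 0], [0, 0, 0], [0, 0, 0], [0, 0, 0]]' --rot '[[0, 0, 0], [0, 0, 0], [0, 0, 0], [0, 0, 0], [0, 0, 0]]' --claw 45

```text
time_s: 6.75
tool_pos: [0.5194, 0.2399, 0.2485]
tool_rot: [[-0.992, -0.123, -0.0], [-0.123, 0.992, -0.001], [0.0, -0.001, -1.0]]
wrist_force: [-0.7, -0.1, -0.5]
opening: 0.0383
```

Request:
apply_moves --travel '[[0, 0, -0.03], [0, 0, -0.05], [0, 0, -0.06], [0, 0, -0.06], [0, 0, -0.02]]' --rot '[[0, 0, 0], [0, 0, 0], [0, 0, 0], [0, 0, 0], [0, 0, 0]]'

```text
time_s: 7.17
tool_pos: [0.5209, 0.2404, 0.3641]
tool_rot: [[-0.992, -0.123, 0.008], [-0.123, 0.992, 0.004], [-0.008, 0.003, -1.0]]
wrist_force: [0.4, 0.4, 0.7]
opening: 0.0388
```

Request:
apply_moves --travel '[[0, -0.08, 0], [0, -0.08, 0], [0, -0.08, 0], [0, -0.08, 0], [0, -0.08, 0]]' --rot '[[0, 0, 0], [0, 0, 0], [0, 0, 0], [0, 0, 0], [0, 0, 0]]'

```text
time_s: 7.58
tool_pos: [0.5436, 0.0398, 0.3586]
tool_rot: [[-0.992, -0.123, -0.0], [-0.123, 0.992, -0.0], [0.0, -0.0, -1.0]]
wrist_force: [1.4, 0.4, -0.1]
opening: 0.0388
```

Request:
apply_moves --travel '[[0, -0.08, 0], [0, -0.08, 0], [0, -0.08, 0], [0, -0.08, 0], [0, -0.08, 0]]' --rot '[[0, 0, 0], [0, 0, 0], [0, 0, 0], [0, 0, 0], [0, 0, 0]]'

```text
time_s: 8.0
tool_pos: [0.5681, -0.159, 0.3586]
tool_rot: [[-0.992, -0.123, -0.0], [-0.123, 0.992, 0.0], [0.0, 0.0, -1.0]]
wrist_force: [1.1, 0.4, 0.1]
opening: 0.0385
```

Run:
```python
from h import *
a=snapshot("side");b=snapshot("top")
cv2.imwrite("pics/side7.png",a);cv2.imwrite("pics/top7.png",b)
crop(b,125,180,100,75,8,"pics/t7.png");crop(a,250,110,75,75,8,"pics/s7.png")
o=get_obs();print(o["tool_pos"],o["joints"])
```

```text
[ 0.56811915 -0.16184772  0.3574484 ] [-3.15940036e-03  2.69489787e-01  1.50435459e-01  8.52526213e-04
 -1.45376275e+00 -1.45165445e+00]
```

View pics/s7.png

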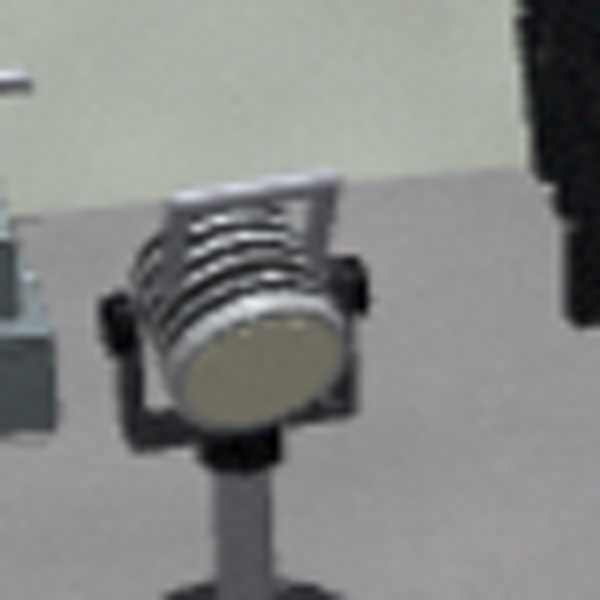

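View pics/t7.png

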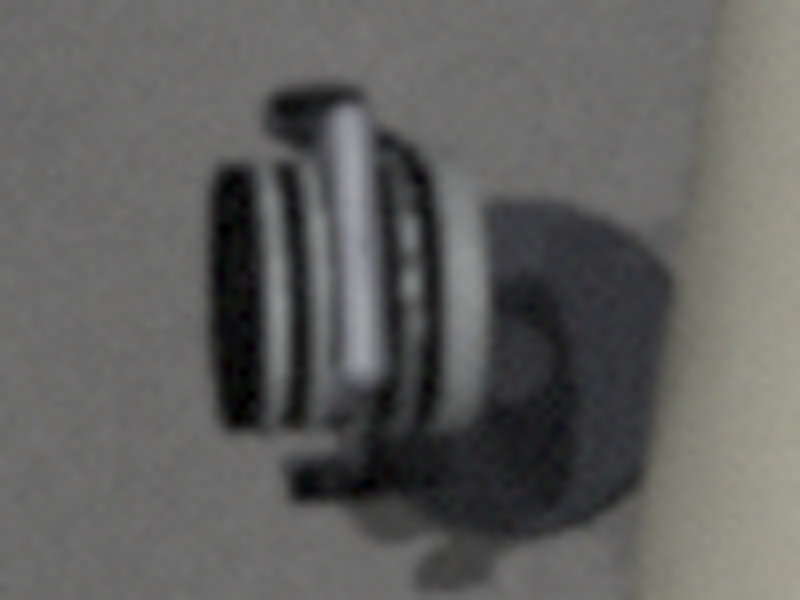

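View pics/side7.png

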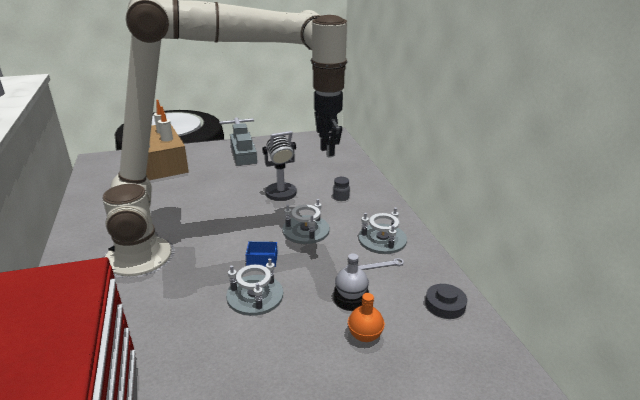

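```bash
cat > fit.py <<'E'
from h import *
from scipy.optimize import least_squares
np.set_printoptions(precision=4,suppress=True)
def model(p):
    px,py,yaw,t,L,F=p[:6]; P=np.array([px,py,.19]); h=np.array([np.cos(yaw),np.sin(yaw),0]); y=np.array([-np.sin(yaw),np.cos(yaw),0]);Z=np.array([0,0,1.])
    x=h*np.cos(t)-Z*np.sin(t); z=h*np.sin(t)+Z*np.cos(t)
    return dict(b1=P+.078*z+L*y,b0=P+.078*z-L*y,lens=P+.035*x,f1=P+F*y,f0=P-F*y,base=np.array([px,py,.015]))
def fit(obs,off=True):
    def r(p):
        m=model(p); o={"side":p[6:8],"top":p[8:10]}
        e=[proj(n,m[k])+o[n]-np.array(uv) for n,k,uv in obs]
        return np.r_[np.ravel(e),p[6:10]/1.0,(p[4]-.034)/.005,(p[5]-.05)/.005]
    s=least_squares(r,[.513,.27,-1.45,.4,.034,.05,0,0,0,0]); 
    cov=np.linalg.inv(s.jac.T@s.jac); print("p",s.x,"sd",np.sqrt(np.diag(cov))[:4]*.6,"rms",np.sqrt(np.mean(s.fun**2))); print(s.fun[:2*len(obs)].reshape(-1,2)); return s.x
E
python3 - <<'E'
from fit import *
T=lambda a,b:(125+a/8,180+b/8); S=lambda a,b:(250+a/8,110+b/8)
o=[("top","b1",T(345,103)),("top","b0",T(365,383)),("side","b1",S(334,181)),("side","b0",S(175,199)),("side","lens",S(264,366)),("side","f1",S(352,285)),("side","f0",S(117,323))]
o+=[("top","base",(190.5,225.7)),("side","base",(280.75,190.5))]
p=fit(o)
P=np.array([p[0],p[1],.19])
for ring in ([.546,.0017,.075],[.5435,.0016,.075],[.548,.002,.075]):
    d=np.array(ring)-P; print(np.arctan2(d[1],d[0]),np.arctan2(-d[2],np.hypot(*d[:2])))
E
```

```text
p [ 0.514   0.2699 -1.4288  0.4212  0.0384  0.0551  0.6351 -0.3019  0.0353
  0.4408] sd [0.0014 0.002  0.0193 0.0186] rms 0.4717923524723927
[[ 0.2554  0.3281]
 [-0.0467 -0.5672]
 [ 0.1857 -0.7009]
 [-0.5199  0.3093]
 [-0.4995 -0.1707]
 [-0.4423  0.5095]
 [ 0.3655  0.5957]
 [-0.244  -0.2017]
 [ 0.2753 -0.2409]]
-1.4519873950639894 0.40245641720822106
-1.461226677911593 0.40270403157060186
-1.4445030774206273 0.4025274809595886
```

Bar fit: yaw −1.43±0.02, tilt 0.42±0.02. From the gripper pose: −1.447 and 0.403. Targets are −1.452 and 0.402, so the light is aimed within error. Next, the accumulator.

Request:
apply_moves --travel '[[0.002, -0.07, 0.02], [0.002, -0.07, 0.03], [0.002, -0.07, 0.03], [0.002, -0.07, 0.03], [0.002, -0.07, 0.03]]' --rot '[[0, 0, 0], [0, 0, 0], [0, 0, 0], [0, 0, 0], [0, 0, 0]]' --claw 70

```text
time_s: 8.52
tool_pos: [0.5848, -0.3322, 0.2878]
tool_rot: [[-0.992, -0.123, -0.0], [-0.123, 0.992, 0.0], [0.0, 0.0, -1.0]]
wrist_force: [1.9, 0.3, 0.5]
opening: 0.0597
```

Request:
apply_moves --travel '[[0.002, -0.051, 0.02], [0, 0, 0.05], [0, 0, 0.04], [0, 0, 0.02], [0, 0, 0]]' --rot '[[0, 0, 0], [0, 0, 0], [0, 0, 0], [0, 0, 0], [0, 0, 0]]'

```text
time_s: 8.93
tool_pos: [0.5857, -0.3557, 0.2202]
tool_rot: [[-0.992, -0.123, -0.006], [-0.123, 0.992, 0.003], [0.006, 0.003, -1.0]]
wrist_force: [-0.1, 0.3, 0.1]
opening: 0.0599
```

Run:
```python
from h import *
a=snapshot("side");b=snapshot("top")
crop(b,360,130,150,110,5,"pics/t8.png");crop(a,310,190,110,130,4,"pics/s8.png")
o=get_obs();p=o["tool_pos"];print(p,(proj("side",p)-[310,190])*4,(proj("top",p)-[360,130])*5)
```

```text
[ 0.58737539 -0.35643072  0.22451373] [174.37082411 169.26590491] [365.7738792  278.15974502]
```

View pics/s8.png

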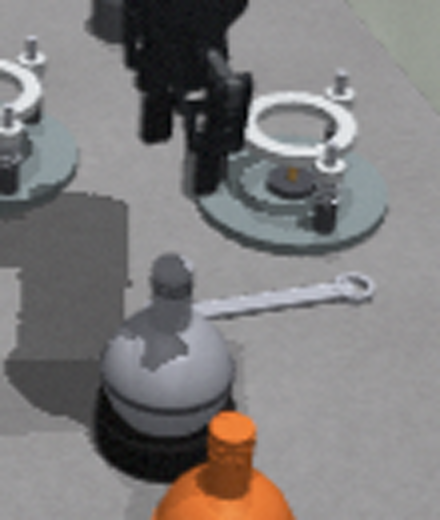

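View pics/t8.png

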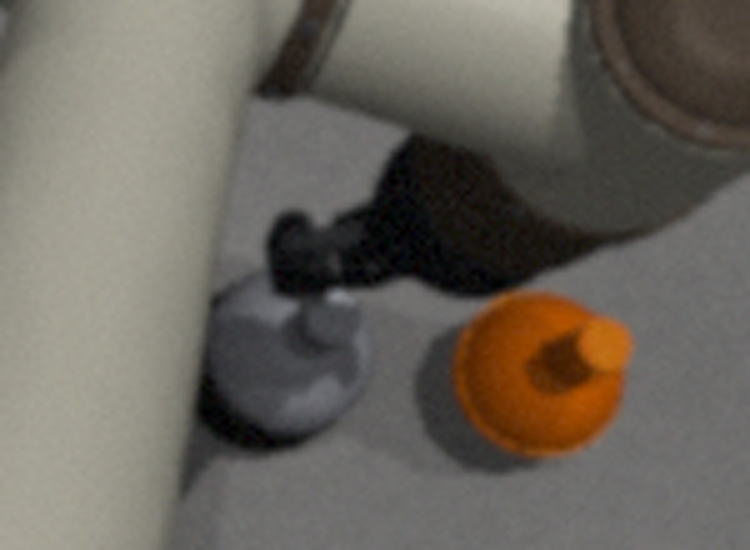

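Request:
apply_moves --travel '[[0, -0.01, 0.04], [0, 0, 0.06], [0, 0, 0.06], [0, 0, 0.04], [0, 0, 0.022]]' --rot '[[0, 0, 0], [0, 0, 0], [0, 0, 0], [0, 0, 0], [0, 0, 0]]'

```text
time_s: 9.45
tool_pos: [0.5873, -0.3609, 0.1117]
tool_rot: [[-0.992, -0.123, -0.001], [-0.123, 0.992, 0.001], [0.001, 0.001, -1.0]]
wrist_force: [-0.4, 0.2, -0.5]
opening: 0.0601
```

Request:
apply_moves --travel '[[0, 0, 0], [0, 0, 0], [0, 0, 0], [0, 0, 0], [0, 0, 0]]' --rot '[[0, 0, 0], [0, 0, 0], [0, 0, 0], [0, 0, 0], [0, 0, 0]]' --claw 0 --grip_force 30

```text
time_s: 9.87
tool_pos: [0.5887, -0.3616, 0.1154]
tool_rot: [[-0.992, -0.123, 0.004], [-0.123, 0.992, -0.001], [-0.004, -0.002, -1.0]]
wrist_force: [0.3, 3.7, 4.5]
opening: 0.0274
```

Run:
```python
from h import *
a=snapshot("side")
crop(a,310,190,110,130,4,"pics/s9.png")
o=get_obs();print(o["tool_pos"],o["opening"],o["wrist_force"],o["wrist_torque"])
```

```text
[ 0.58874409 -0.36161534  0.11535236] 0.027399704546577554 [-0.07673302  4.59681106  5.82748051] [ 1.26335885 -0.02562091 -0.00464492]
```

View pics/s9.png

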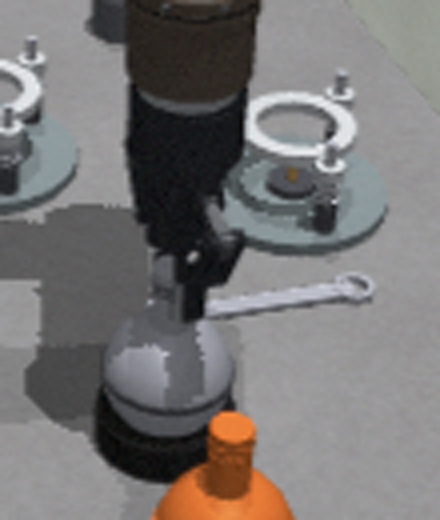

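Request:
apply_moves --travel '[[0, 0.003, -0.004], [0, 0, -0.003], [0, 0, 0], [0, 0, 0], [0, 0, 0]]' --rot '[[0, 0, 0], [0, 0, 0], [0, 0, 0], [0, 0, 0], [0, 0, 0]]' --grip_force 80

```text
time_s: 10.33
tool_pos: [0.5877, -0.3606, 0.1164]
tool_rot: [[-0.992, -0.122, 0.001], [-0.122, 0.992, -0.001], [-0.001, -0.001, -1.0]]
wrist_force: [2.1, -0.5, -0.7]
opening: 0.0264
```

Request:
apply_moves --travel '[[0, 0, -0.01], [0, 0, -0.01], [0, 0, -0.02], [0, 0, -0.03], [0, 0, -0.04]]' --rot '[[0, 0, 0], [0, 0, 0], [0, 0, 0], [0, 0, 0], [0, 0, 0]]'

```text
time_s: 10.75
tool_pos: [0.5855, -0.3595, 0.1701]
tool_rot: [[-0.993, -0.122, -0.005], [-0.122, 0.993, 0.003], [0.005, 0.003, -1.0]]
wrist_force: [0.7, -0.1, -4.1]
opening: 0.0267
```

Request:
apply_moves --travel '[[0, 0, -0.05], [0, 0, -0.05], [0, 0, -0.04], [0, 0, -0.02], [0, 0, 0]]' --rot '[[0, 0, 0], [0, 0, 0], [0, 0, 0], [0, 0, 0], [0, 0, 0]]'

```text
time_s: 11.17
tool_pos: [0.5879, -0.3607, 0.2548]
tool_rot: [[-0.992, -0.123, 0.005], [-0.123, 0.992, -0.002], [-0.004, -0.003, -1.0]]
wrist_force: [0.2, -0.5, -4.1]
opening: 0.0263
```

Run:
```python
from h import *
a=snapshot("side")
crop(a,310,140,130,150,4,"pics/s10.png")
o=get_obs();p=o["tool_pos"];print(p,o["opening"],o["wrist_force"],o["wrist_torque"])
for d in (0,-.0505-.0,): print((proj("side",p+[0,0,d])-[310,140])*4)
```

```text
[ 0.58716796 -0.3600482   0.25223314] 0.02656223923508153 [-0.23111168 -0.23205998 -5.10522918] [ 0.01163961 -0.03640655 -0.04517392]
[177.86301078 336.46523994]
[174.27733186 401.30825345]
```

View pics/s10.png

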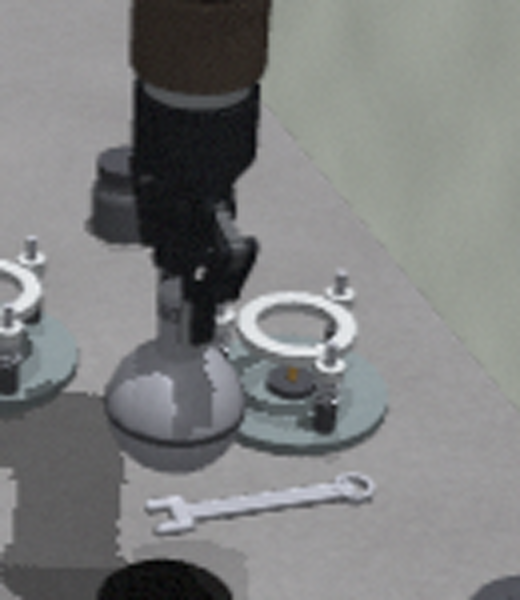

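Request:
apply_moves --travel '[[0, 0.03, 0], [-0.001, 0.05, 0], [-0.001, 0.07, 0], [-0.001, 0.07, 0], [-0.001, 0.07, 0]]' --rot '[[0, 0, 0], [0, 0, 0], [0, 0, 0], [0, 0, 0], [0, 0, 0]]'

```text
time_s: 11.63
tool_pos: [0.5696, -0.2145, 0.2484]
tool_rot: [[-0.993, -0.121, -0.005], [-0.121, 0.993, 0.002], [0.005, 0.002, -1.0]]
wrist_force: [0.2, 1.7, -3.6]
opening: 0.0264
```

Request:
apply_moves --travel '[[-0.001, 0.07, 0], [-0.001, 0.07, 0], [-0.001, 0.07, 0], [-0.001, 0.07, 0], [-0.001, 0.06, 0]]' --rot '[[0, 0, 0], [0, 0, 0], [0, 0, 0], [0, 0, 0], [0, 0, 0]]'

```text
time_s: 12.05
tool_pos: [0.5511, -0.045, 0.2491]
tool_rot: [[-0.992, -0.123, -0.005], [-0.123, 0.992, 0.0], [0.005, 0.001, -1.0]]
wrist_force: [0.4, 0.5, -3.0]
opening: 0.027
```

Request:
apply_moves --travel '[[0, 0.05, 0], [0, 0.03, 0], [0, 0.019, 0], [0, 0, 0], [0, 0, 0]]' --rot '[[0, 0, 0], [0, 0, 0], [0, 0, 0], [0, 0, 0], [0, 0, 0]]'

```text
time_s: 12.47
tool_pos: [0.5464, 0.002, 0.2502]
tool_rot: [[-0.992, -0.123, -0.002], [-0.123, 0.992, -0.001], [0.003, -0.0, -1.0]]
wrist_force: [1.1, -1.1, -4.1]
opening: 0.0261
```

Run:
```python
from h import *
a=snapshot("side");b=snapshot("top")
crop(a,250,100,130,150,4,"pics/s11.png");crop(b,225,160,130,100,5,"pics/t11.png")
o=get_obs();p=o["tool_pos"];print(p,o["tool_rot"][:,2],o["opening"],o["wrist_force"],o["wrist_torque"])
```

```text
[0.54678763 0.00127001 0.25062621] [-1.53266067e-03 -5.52558567e-04 -9.99998673e-01] 0.025895379119340495 [ 0.34968899 -1.32330515 -3.93955904] [-0.051007   -0.03481553 -0.0485931 ]
```

View pics/s11.png

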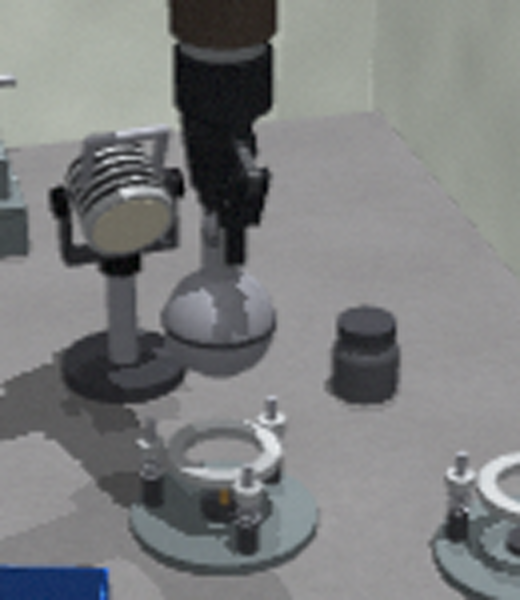

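View pics/t11.png

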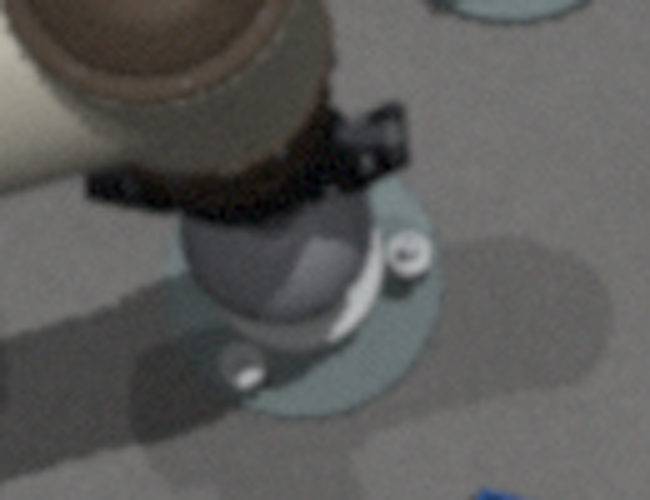

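Request:
apply_moves --travel '[[0, 0.002, 0.04], [0, 0, 0.05], [0, 0, 0.04], [0, 0, 0.02], [0, 0, 0.014]]' --rot '[[0, 0, 0], [0, 0, 0], [0, 0, 0], [0, 0, 0], [0, 0, 0]]'

```text
time_s: 12.98
tool_pos: [0.5464, 0.002, 0.1677]
tool_rot: [[-0.993, -0.121, -0.003], [-0.121, 0.993, -0.001], [0.003, -0.001, -1.0]]
wrist_force: [-0.6, -0.1, -5.1]
opening: 0.0259
```

Request:
apply_moves --travel '[[0, 0, 0.004], [0, 0, 0.004], [0, 0, 0.004], [0, 0, 0.004], [0, 0, 0]]' --rot '[[0, 0, 0], [0, 0, 0], [0, 0, 0], [0, 0, 0], [0, 0, 0]]'

```text
time_s: 13.4
tool_pos: [0.5475, 0.0032, 0.1619]
tool_rot: [[-0.992, -0.123, 0.002], [-0.123, 0.992, 0.0], [-0.002, 0.0, -1.0]]
wrist_force: [0.6, -0.1, -4.2]
opening: 0.0258
```

Run:
```python
from h import *
a=snapshot("side");b=snapshot("top")
crop(a,250,130,130,130,4,"pics/s12.png");crop(b,225,160,130,100,5,"pics/t12.png")
o=get_obs();p=o["tool_pos"];print(p,o["tool_rot"][:,2],o["opening"],o["wrist_force"],o["wrist_torque"])
```

```text
[0.54748779 0.00326367 0.16198438] [ 1.67351321e-03  2.75933136e-04 -9.99998562e-01] 0.02646021039693788 [ 0.42156135  0.2862872  -3.49891137] [-0.03680579 -0.20905633  0.04440451]
```

View pics/s12.png

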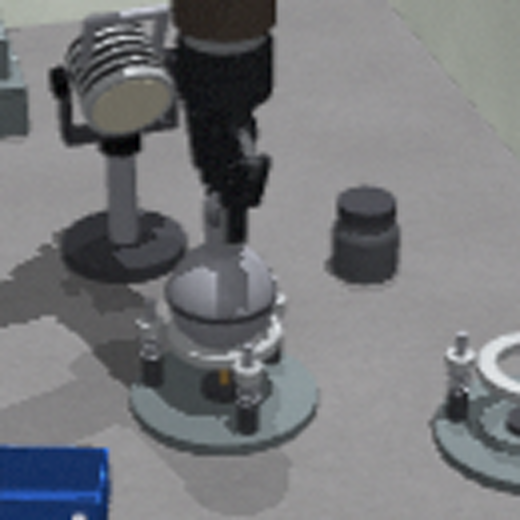

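View pics/t12.png

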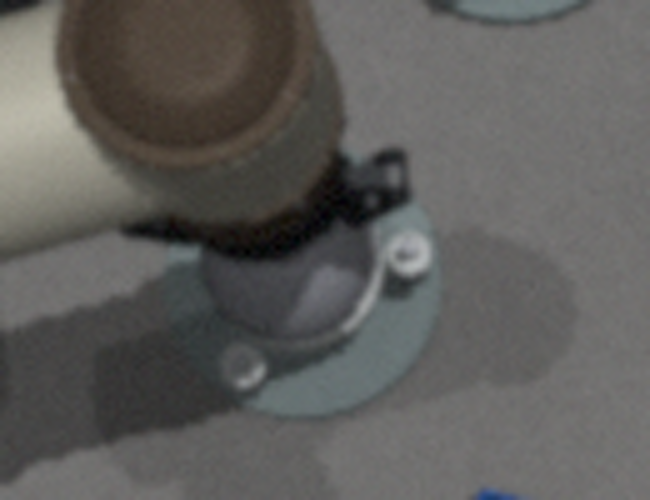

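Request:
apply_moves --travel '[[0, 0, 0.006], [0, 0, 0.006], [0, 0, 0.006], [0, 0, 0.006], [0, 0, 0]]' --rot '[[0, 0, 0], [0, 0, 0], [0, 0, 0], [0, 0, 0], [0, 0, 0]]'

```text
time_s: 13.92
tool_pos: [0.5486, 0.0032, 0.1509]
tool_rot: [[-0.992, -0.123, 0.004], [-0.123, 0.992, -0.0], [-0.004, -0.001, -1.0]]
wrist_force: [0.9, 0.1, 7.7]
opening: 0.026
```

Request:
apply_moves --travel '[[0, 0, 0.006], [0, 0, 0.006], [0, 0, 0.006], [0, 0, 0], [0, 0, 0]]' --rot '[[0, 0, 0], [0, 0, 0], [0, 0, 0], [0, 0, 0], [0, 0, 0]]'

```text
time_s: 14.33
tool_pos: [0.5489, 0.0032, 0.1431]
tool_rot: [[-0.992, -0.124, 0.005], [-0.124, 0.992, -0.0], [-0.005, -0.001, -1.0]]
wrist_force: [-0.7, -0.1, 11.0]
opening: 0.0263
```

Request:
apply_moves --travel '[[0, 0, 0.004], [0, 0, 0.004], [0, 0, 0.004], [0, 0, 0], [0, 0, 0]]' --rot '[[0, 0, 0], [0, 0, 0], [0, 0, 0], [0, 0, 0], [0, 0, 0]]'

```text
time_s: 14.75
tool_pos: [0.549, 0.0032, 0.1377]
tool_rot: [[-0.992, -0.124, 0.006], [-0.124, 0.992, -0.0], [-0.006, -0.001, -1.0]]
wrist_force: [-2.0, -0.1, 14.1]
opening: 0.0267
```

Request:
apply_moves --travel '[[0, 0, 0.004], [0, 0, 0.004], [0, 0, 0], [0, 0, 0], [0, 0, 0]]' --rot '[[0, 0, 0], [0, 0, 0], [0, 0, 0], [0, 0, 0], [0, 0, 0]]'

```text
time_s: 15.17
tool_pos: [0.5493, 0.0032, 0.135]
tool_rot: [[-0.992, -0.125, 0.007], [-0.125, 0.992, -0.001], [-0.006, -0.001, -1.0]]
wrist_force: [-3.7, 0.5, 18.2]
opening: 0.026
```

Run:
```python
from h import *
a=snapshot("side");b=snapshot("top")
crop(a,260,150,100,100,6,"pics/s13.png");crop(b,225,160,130,100,5,"pics/t13.png")
o=get_obs();p=o["tool_pos"];print(p,o["tool_rot"][:,2],o["opening"],o["wrist_force"],o["wrist_torque"])
```

```text
[0.5492605  0.00320019 0.13503339] [ 6.64293058e-03 -4.76379338e-04 -9.99977822e-01] 0.026463045445490378 [-3.31807424  0.04892314 18.58650206] [ 0.15402429  1.35738269 -0.01463593]
```

View pics/s13.png

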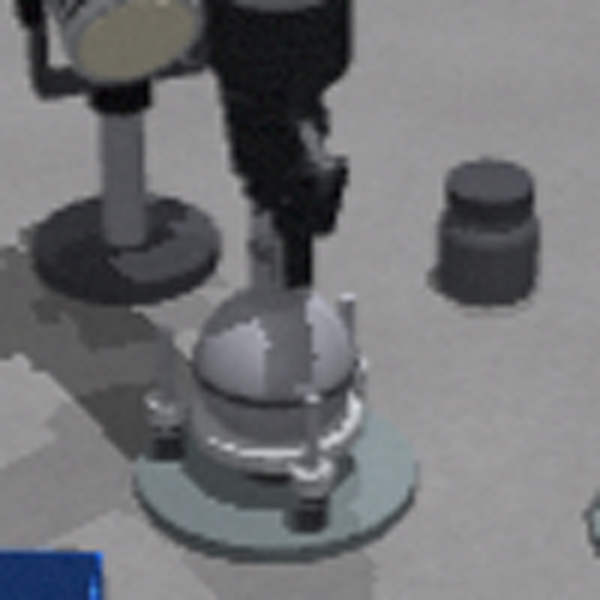

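Request:
apply_moves --travel '[[0.002, 0, 0.003], [0.002, 0, 0.003], [0, 0, 0], [0, 0, 0], [0, 0, 0]]' --rot '[[0, 0, 0], [0, 0, 0], [0, 0, 0], [0, 0, 0], [0, 0, 0]]' --grip_force 100

```text
time_s: 15.68
tool_pos: [0.5492, 0.0032, 0.1349]
tool_rot: [[-0.992, -0.126, 0.012], [-0.126, 0.992, -0.0], [-0.012, -0.002, -1.0]]
wrist_force: [-4.9, 1.5, 29.7]
opening: 0.0258
```

Request:
apply_moves --travel '[[0, 0, 0.002], [0, 0, 0.002], [0, 0, 0], [0, 0, 0], [0, 0, 0]]' --rot '[[0, 0, 0], [0, 0, 0], [0, 0, 0], [0, 0, 0], [0, 0, 0]]'

```text
time_s: 16.1
tool_pos: [0.5496, 0.0032, 0.1348]
tool_rot: [[-0.992, -0.126, 0.013], [-0.126, 0.992, -0.001], [-0.013, -0.002, -1.0]]
wrist_force: [-7.7, 1.6, 38.9]
opening: 0.0265
```

Run:
```python
from h import *
a=snapshot("side");b=snapshot("top")
crop(a,250,110,110,145,5,"pics/s14.png");crop(b,125,160,200,110,4,"pics/t14.png");cv2.imwrite("pics/side14.png",a);cv2.imwrite("pics/top14.png",b)
crop(a,280,185,60,55,10,"pics/s14b.png")
o=get_obs();p=o["tool_pos"];print(p,o["tool_rot"][:,2],o["opening"],o["wrist_force"],o["wrist_torque"])
for z in(.075,.05):print("ring centre",(proj("side",[.546,.0017,z])-[280,185])*10)
```

```text
[0.54955297 0.00320045 0.13477177] [ 1.30891442e-02 -6.35840660e-04 -9.99914131e-01] 0.026036204990963794 [-8.04113096  1.88253053 37.34286627] [ 0.64323161  2.94663118 -0.07313518]
ring centre [251.47347048 271.57306147]
ring centre [251.97877922 334.63682041]
```

View pics/s14b.png

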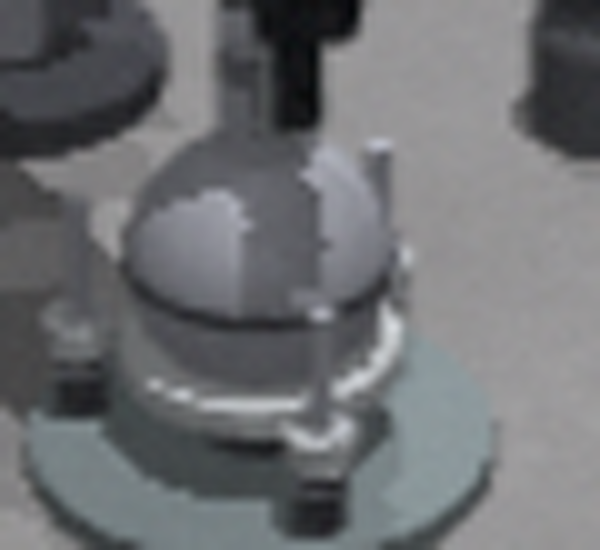

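View pics/s14.png

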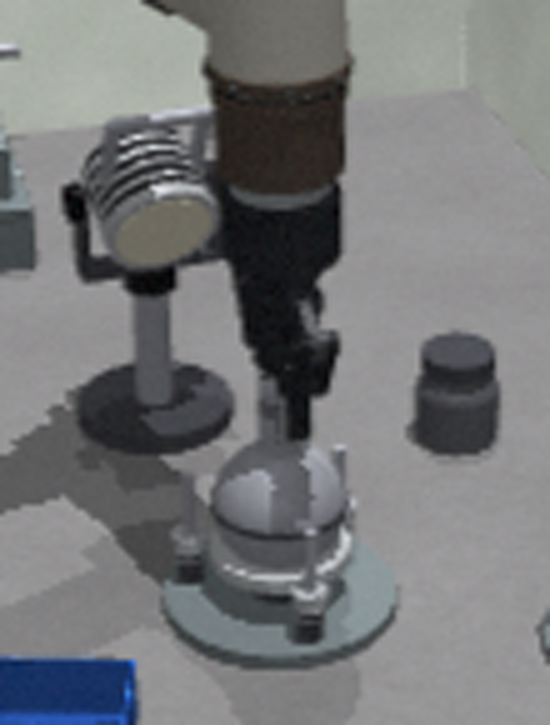

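View pics/t14.png

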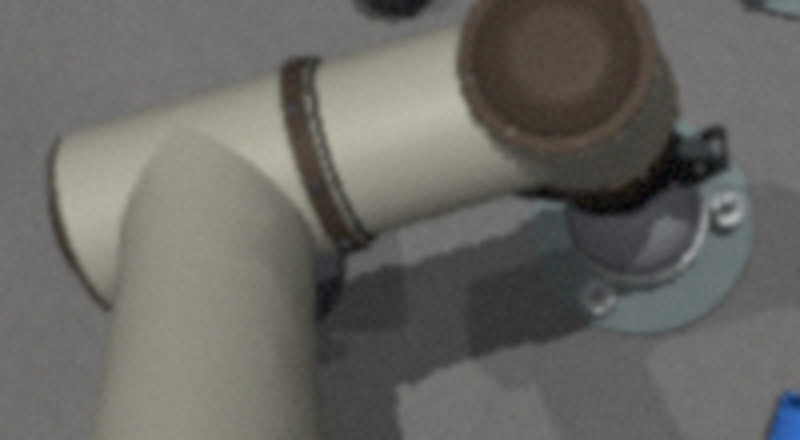

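Request:
apply_moves --travel '[[0, 0, -0.003], [0, 0, -0.003], [0, 0, 0], [0, 0, 0], [0, 0, 0]]' --rot '[[0, 0, 0], [0, 0, 0], [0, 0, 0], [0, 0, 0], [0, 0, 0]]'

```text
time_s: 16.62
tool_pos: [0.5491, 0.0032, 0.135]
tool_rot: [[-0.992, -0.125, 0.011], [-0.125, 0.992, -0.0], [-0.011, -0.002, -1.0]]
wrist_force: [-4.0, 0.2, 25.0]
opening: 0.0259
```

Run:
```python
from h import *
a=snapshot("side")
cv2.imwrite("pics/side15.png",a)
o=get_obs();p=o["tool_pos"];print(o["time_s"],p,o["tool_rot"][:,2],o["opening"],o["wrist_force"],o["wrist_torque"])
s7=cv2.imread("pics/side7.png"); d=cv2.absdiff(a,s7)[125:172,258:288]; print("light diff",d.mean(),d.max())
```

```text
16.6667 [0.54906977 0.00318995 0.13496681] [ 1.11977116e-02 -2.52703901e-04 -9.99937272e-01] 0.026058528241559936 [-3.63387355  0.26702714 24.46987977] [ 0.2865481   1.40133817 -0.02799888]
light diff 3.7472813238770684 99
```

View pics/side15.png

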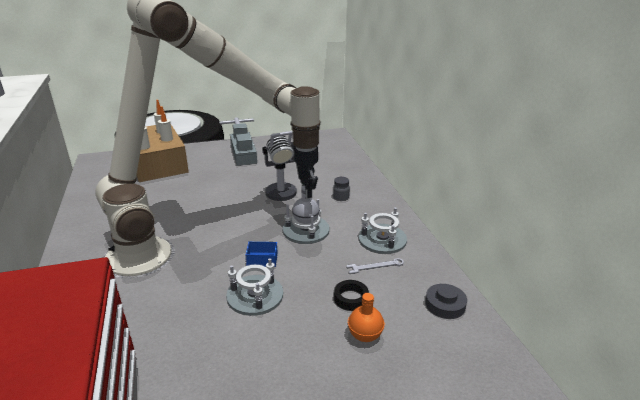

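```bash
python3 -c "
from plant import *
job_done(); print(get_obs()['wrist_force'])"
```

```text
the job is handed in; nothing more can be done
the job is handed in; nothing more can be done
```

I aimed the work light at the ring, then set the steel accumulator in the sprung ring. The job was handed in at about 16.7 s, still pressing the accumulator down with the gripper. I used the cradle farthest to the robot's left.

- **Light aim:** it agrees with the target within the measurement error, though the two measurements differ slightly. The beam itself is not visible in the pictures, so the aim was only checked by geometry. In the last side picture the lens was in the same place as right after aiming; an image difference of the head area was inconclusive because the arm or its shadow was in it.

| | Yaw (rad) | Tilt (rad) |
|---|---|---|
| Target | −1.452 | 0.402 |
| From the gripper pose | −1.447 | 0.403 |
| From the camera fit (±0.02) | −1.429 | 0.421 |

- **Ring on its stops:** pressing harder raised the upward push on the tool from 18 to 38 N (the peak) while the height stayed within 0.3 mm. I then eased off to about 25 N. With the accumulator's weight that is about 29 N on the ring, against 20.5 N of spring force.
- **Small tilt:** at the end the tool leaned about 0.011 rad from upright, with about 4 N of sideways push.
- **Bystanders:** the jar, bin and wrench look untouched in the last picture; I did not measure them.

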